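Release the latched output key on the bench supply

TASK

One of the four identical grey keys on the low white power unit is latched down; a light tap on each will tell you which. Press that key right in with your fingertips and let go, so that it springs back up, but do not push in any of the other three. Pick nothing up, and leave the tools and pots standing around where they are.

Things in the scene. Friction and masses are not known exactly. Their poses are not given: they have to be found in the camera images.
- console: Low bench power unit, white case, black top panel, fixed. 160 (its x) x 250 (its y) x 60 mm high; origin: centre of its underside, z up. Its -x side (sockets sticking out 10 mm, 30 mm up) faces the robot at yaw 0. Four identical grey square keys stand in a row on top, 30 mm to -x of its centre, at y = +72, +24, -24, -72 mm. Exactly one is latched down.
- key_row (a point): Centre of the row of keys, on the top panel. Caps are 26 x 26 mm, 22 mm apart, and stand 14 mm proud of the panel when up. A key moves straight down, at most 11 mm, on a spring: 2.5 N starts it, then 0.5 N more per mm. Free keys spring back; a tap of 3 to 4 N sinks them 1 to 3 mm; 6.5 mm down (about 6.5 N) counts as pushed in.
- key_1_place (a point): Key 1 of the row, first (largest y at zero console yaw): centre of the top face of its cap when the key is UP. This point is fixed to the console and does not follow the key. If latched, its top face is 5 mm lower, does not yield below about 5 N, and the latch lets go 8 to 9 mm below this point (about 8 N; press to the stop at 11 mm to be sure); it springs up when the finger leaves.
- key_2_place (a point): Key 2 of the row, second: centre of the top face of its cap when the key is UP. This point is fixed to the console and does not follow the key. If latched, its top face is 5 mm lower, does not yield below about 5 N, and the latch lets go 8 to 9 mm below this point (about 8 N; press to the stop at 11 mm to be sure); it springs up when the finger leaves.
- key_3_place (a point): Key 3 of the row, third: centre of the top face of its cap when the key is UP. This point is fixed to the console and does not follow the key. If latched, its top face is 5 mm lower, does not yield below about 5 N, and the latch lets go 8 to 9 mm below this point (about 8 N; press to the stop at 11 mm to be sure); it springs up when the finger leaves.
- key_4_place (a point): Key 4 of the row, fourth (smallest y at zero console yaw): centre of the top face of its cap when the key is UP. This point is fixed to the console and does not follow the key. If latched, its top face is 5 mm lower, does not yield below about 5 N, and the latch lets go 8 to 9 mm below this point (about 8 N; press to the stop at 11 mm to be sure); it springs up when the finger leaves.
- latch (a joint): Hidden catch inside the console, holding whichever key is latched (it does not tell which): 0 = the key is held, up to 0.008 m = the catch has slid aside; beyond 0.0035 m the key is released. Stays where it was moved.
- trip_1 (a joint): Hidden record inside the console under one of the three free keys (not in the order of the row): 0 = never pushed in, grows (m) when that key is pushed more than 5.5 mm down, and stays.
- trip_2 (a joint): Hidden record inside the console under one of the three free keys (not in the order of the row): 0 = never pushed in, grows (m) when that key is pushed more than 5.5 mm down, and stays.
- trip_3 (a joint): Hidden record inside the console under one of the three free keys (not in the order of the row): 0 = never pushed in, grows (m) when that key is pushed more than 5.5 mm down, and stays.
- tin: Small aluminium tin, cylinder 34 mm diameter, 30 mm high, standing loose on the console's top panel behind the keys. Origin: centre of its underside.
- screwdriver: Loose screwdriver, 170 mm long, lying on the board between the console and the robot, along its own x, handle to its -x.
- flux_jar: Small jar with red lid, 48 mm diameter, 55 mm high, loose, beside the console on its +y side. Origin: centre of its underside.
- spool: Steel-coloured spool, 56 mm diameter, 42 mm high, standing loose beside the console on its -y side. Origin: centre of its underside.
- pliers: Loose pliers with red handles, about 150 mm long, 12 mm thick, lying on the board at the left (+y). Jaws to its +x.
- mug: Blue ceramic mug, 80 mm diameter, 90 mm high, loose, at the left (+y). Origin: centre of its underside.
- parts_tray: Blue open tray with compartments, 100 x 140 x 30 mm high, loose, at the right (-y). Origin: centre of its underside.

How it is judged:
By the outcome, as a careful person would: the job done as asked, in the order asked, and still so for the second after the job is handed in, with the robot touching nothing.
It also fails if it takes over 45 s, if anything falls off the work surface, if the arm or the gripper's body presses on something with over 40 N, if the wrist force passes 120 N, or if a joint passes its speed limit or range.

ROBOT

A 7-joint arm with a two-finger parallel gripper is mounted at the origin on the work surface. World frame = base frame: x ahead of the robot, y to its left, z up, the work surface at z = 0. Lengths are in m, angles in rad, forces in N, time in s.
With the tool pointing down it reaches from about 0.4 to 0.85 m from the base axis. Payload 10.4 kg.
Tool frame: the origin (TCP) lies between the finger pads; the fingertips stand manip.tcp_to_tips ahead of it and the grasp point (between the pads) lies 2 mm behind it (manip.tcp_to_tips is the distance from the TCP to the fingertips, in m); y points along the fingers, z is the direction in which the jaws open and shut, and the axes are right-handed (so a half turn about y gives the same grasp; the last joint's range is limited). The gripper opens to 85 mm and grips with 20 to 120 N. Pads are 22 mm wide; open, the fingers measure 114 mm over their backs; the gripper's body (76 mm by 85 mm) begins 54 mm behind the grasp point. The pads swing forward as they close: fully open they stand 13 mm farther back than shut.
Start: joints at [-1.324, 0.332, -0.065, 1.46, 0.022, 1.35, -0.088], TCP at [0.167, 0.602, 0.248] pointing down, gripper open.
Joint ranges: [-2.6, 2.6], [-0.5, 2.12], [-1.47, 1.34], [0.16, 2.42], [-1.27, 4.41], [0.06, 2.06], [-2.6, 2.6]. Speed limits (rad/s): [2.22, 2.22, 2.79, 2.79, 3.14, 3.14, 3.14].

INTERFACE

Orientations are given as a unit quaternion [x, y, z, w].
In Python, from workcell import manip gives the robot as it stands. The module is installed in compiled form; this text tells all that it offers.
- The arm moves only by the tool move_arm, never from a script. Its argument "increments" is a list of rows, each an object with "offset": the shift along the tool's x, y, z in m, a list of three; "yaw": the turn about the tool's y in degrees; "jaw": the closure in counts, from 0 (fully open) to 255 (shut). In form: [{"offset": [tx, ty, tz], "yaw": yaw, "jaw": jaw}, ...]. A call has 1 to 10 rows; each row is the pose to reach, as a shift and turn from the pose measured when the call began, along the tool's axes at that moment; what a row does not reach only later rows make up. A row lasts 1/12 s, in which the tool goes at most 41.7 mm and 7.16 degrees, less where a joint would pass 70% of its speed; a pose out of reach is approached as far as the arm can. A call with a gripper value outside its range is refused whole. The fingers move at their own pace and stop on an object; "squeeze" is the grip in N (left out, the last holds). Time passes only in rows, so rows that repeat a pose let the fingers close. It gives the time, the measured TCP pose, the force and the opening at its end, in the units of the state.
- manip.get_obs(): the state, without advancing time (a new reading comes with each control period).
- manip.camera(name): name is "side" or "top"; returns a dict with "pixels" (384x512x3 uint8, red, green, blue), "depth" (384x512 float32, m along the optical axis (not along the pixel's ray), 0 where there is no reading), "intrinsics" (3x3 intrinsics, pixels), "D" ([k1, k2, p1, p2, k3] as OpenCV has them; the pictures are not rectified), "R" (3x3) and "t" (3): a world point X has camera coordinates R X + t. Camera axes: x right, y down, z forward; pixel columns grow to the right and rows downward; lengths in m; the calibration is good to about 2 mm. A picture is of the moment at which its call begins.
- manip.hand_in(): hands the job in, once; it reports no verdict.
Trained networks look in a picture, given as the dict that the camera call returned (one of the last four; its "shot" number tells which), for a name from the list of things; names that differ only in an ending like _2 or _b are one class to them, and where a whole thing is asked for, a point or a joint stands for the part that bears it (a point fixed in the world has none). Each returns a list of dicts, best first, with "confidence" (0 to 1); they miss things now and then, are a little off and sometimes report something else, mostly with a low value. They report only what shows in the picture. A call takes as long as a camera call.
- manip.recognise(picture, query): "bbox" ([left, top, right, bottom] in pixels, round what is visible of it).
- manip.spot_point(picture, query): "centre" ([column, row] in pixels: a listed point, or the origin of a listed thing).
The state is a dict: "clock": time; "joint_pos": joint angles; "joint_velocities": joint speeds; "tau": joint torques, N m; "position": TCP position; "ee_rot": TCP orientation; "ft_force": force on the tool from outside, world axes, zero at the start; "torque": the same for the moment, N m; "grip_width": opening from 0.0 (shut) to 1.0 (fully open).
Only numpy, scipy, OpenCV 4.12 (cv2) and the standard library are available. Lean on these libraries where they do the work, as an engineer would, in place of code of your own. Each camera call takes 0.05 s, during which the arm holds its last target. There are 200 camera calls.

## Working session

There is one attempt and no reset: what is moved stays moved. The work goes in short steps, Python scripts to look and compute and a tool call to move; the robot and the scene stay as the last step left them, time stands still between calls to the robot, and variables do not carry over. Pictures are saved under pics/ and viewed, about 8 in all and at most 12, crops included, and the job is handed in when it is done.

Besides the shell and the picture viewer there is one more tool, called after "Call:" as name([rows], argument=value, ...), one row to a line, values as JSON. move_arm: Moves the arm, as the interface text tells. Its arguments: {"type":"object","properties":{"increments":{"type":"array","items":{"type":"object","properties":{"offset":{"type":"array","items":{"type":"number"}},"yaw":{"type":"number"},"jaw":{"type":"number"}}}},"squeeze":{"type":"number"}},"required":["increments"]}

```bash
mkdir -p pics && cat > h.py <<'E'
import numpy as np, cv2
from workcell import manip
def world(p,c,d=None):
    u,v=c; 
    if d is None:
        w=p["depth"][int(v)-2:int(v)+3,int(u)-2:int(u)+3]; d=np.median(w[w>0])
    xy=cv2.undistortPoints(np.array([[[u,v]]],float),p["intrinsics"],np.array(p["D"]))[0,0]
    return p["R"].T@(np.array([xy[0]*d,xy[1]*d,d])-p["t"])
def save(p,name,crop=None,s=1):
    im=p["pixels"][:,:,::-1]
    if crop: a,b,c,d=crop; im=im[b:d,a:c]
    cv2.imwrite("pics/"+name,cv2.resize(im,None,fx=s,fy=s,interpolation=cv2.INTER_CUBIC))
E
python3 - <<'E'
from h import *
np.set_printoptions(precision=4,suppress=True)
o=manip.get_obs(); print({k:np.round(o[k],4) for k in ("clock","position","ee_rot","ft_force","grip_width")},manip.tcp_to_tips)
for n in("top","side"):
    p=manip.camera(n); save(p,n+".png")
    print(n, -p["R"].T@p["t"])
    for q in("console","key_row","key_1_place","key_4_place","tin","flux_jar","spool"):
        for r in manip.spot_point(p,q)[:4]: 
            try: print(q,np.round(r["centre"],1),round(r["confidence"],2),world(p,r["centre"]))
            except Exception as e: print(q,r,e)
E
```

```text
{'clock': np.float64(0.0), 'position': array([0.1665, 0.6021, 0.2475]), 'ee_rot': array([ 0.7012, -0.0951,  0.095 , -0.7002]), 'ft_force': array([ 1.0402,  0.0292, -0.2008]), 'grip_width': np.float64(1.0009)} 0.017
top [ 0.3872 -0.0051  1.0041]
console [248.1 201.3] 0.83 [0.5536 0.0142 0.0666]
key_row [246.9 206.8] 0.92 [0.5396 0.0172 0.0666]
key_1_place [218.1 201.9] 0.89 [0.5498 0.0883 0.0801]
key_4_place [278.6 211.1] 0.82 [ 0.5264 -0.0613  0.0811]
key_4_place [245.4 241.3] 0.24 [0.4574 0.0222 0.0102]
tin [264.8 178.4] 0.59 [ 0.6054 -0.0274  0.0969]
flux_jar [183.1 210.3] 0.62 [0.5317 0.1777 0.0619]
spool [316.1 199.9] 0.79 [ 0.5602 -0.16    0.0488]
side [ 0.4033 -1.238   0.7983]
console [262.4 206.1] 0.79 [ 0.5636 -0.068   0.07  ]
key_row [247.1 193.3] 0.79 [0.527  0.0029 0.0748]
key_1_place [250.7 175.3] 0.74 [0.5491 0.1004 0.083 ]
key_1_place [249.8 195. ] 0.68 [ 0.5335 -0.0116  0.0768]
key_1_place [260.5 208.1] 0.46 [ 0.5571 -0.0759  0.0686]
key_4_place [249.6 202.6] 0.83 [ 0.5274 -0.0606  0.0803]
tin [278.4 195.9] 0.49 [ 0.614  -0.0449  0.0868]
flux_jar [244.5 182.4] 0.68 [0.5273 0.0829 0.0684]
spool [266.4 240.9] 0.84 [ 0.5604 -0.1735  0.0227]
```

```bash
python3 - <<'E'
from h import *
np.set_printoptions(precision=4,suppress=True)
p=manip.camera("top"); save(p,"topc.png",(160,140,360,290),4)
for q in("key_1_place","key_2_place"):
    for r in manip.spot_point(p,q)[:5]: print(q,r["centre"],r["confidence"],world(p,r["centre"]))
# keys: depth segmentation above panel
D=p["depth"]; v,u=np.mgrid[150:260,170:340]
xy=cv2.undistortPoints(np.stack([u,v],-1).reshape(-1,1,2).astype(float),p["intrinsics"],np.array(p["D"]))[:,0]
d=D[150:260,170:340].ravel()[:,None]
W=(np.c_[xy*d,d]-p["t"])@p["R"]
z=W[:,2].reshape(v.shape)
m=((z>0.0665)&(z<0.083)).astype(np.uint8)
n,l,s,c=cv2.connectedComponentsWithStats(m)
for i in range(1,n):
    if s[i,4]>20: k=(l==i).ravel(); print(s[i],c[i]+[170,150],W[k].mean(0),np.percentile(W[k,2],[10,50,90]))
E
```

```text
key_1_place [217.6, 205.7] 0.72 [0.5401 0.0892 0.081 ]
key_1_place [238.4, 205.5] 0.48 [0.5406 0.0379 0.0808]
key_2_place [234.8, 205.0] 0.58 [0.5417 0.0468 0.0814]
key_2_place [248.7, 208.5] 0.23 [0.5352 0.0127 0.0672]
[  26   13  103   69 3953] [246.9266 197.8991] [0.5622 0.0172 0.0694] [0.0669 0.0682 0.0749]
```

View pics/topc.png

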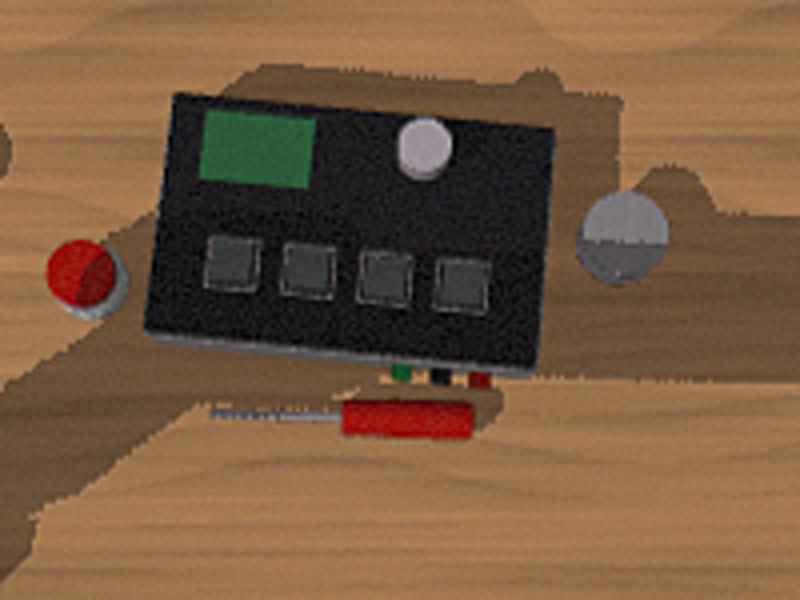

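View pics/side.png

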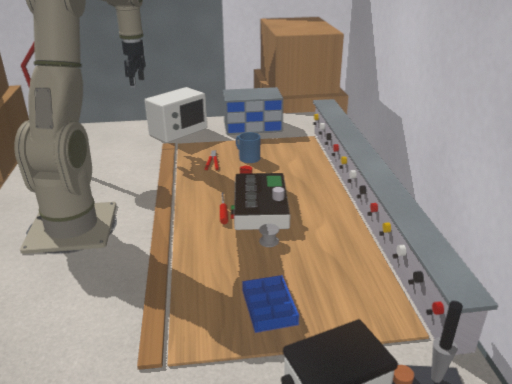

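The top crop shows the console yawed by about −6°. The keys are at full-image pixels (218,206), (237,207.5), (256,209.5) and (275.5,211.5), with the tin behind keys 2–3 and 4. The side view shows the arm clear of the console.

```bash
python3 - <<'E'
from h import *
from scipy.spatial.transform import Rotation as Rt
np.set_printoptions(precision=4,suppress=True)
p=manip.camera("top"); D=p["depth"]
K=[(218.2,205.8),(237.2,207.5),(256.2,209.5),(275.5,211.5)]
def onz(c,z):
    a=world(p,c,.5);b=world(p,c,1.); return a+(b-a)*(z-a[2])/(b[2]-a[2])
for c in K:
    u,v=map(int,np.round(c)); w=D[v-4:v+5,u-4:u+5]; 
    dd=np.median(w[w>0]); print(c,world(p,c,dd),"onz74",onz(c,.074),w.std())
print("table",[world(p,c) for c in((250,275),(300,270),(200,170))])
print("panel",[world(p,c) for c in((228,220),(247,222),(265,225),(246,185),(228,197),(285,200))])
C=[(174,94),(553,129)]; print("back corners",[onz((x/4+160,y/4+140),.06) for x,y in C])
o=manip.get_obs(); print(Rt.from_quat(o["ee_rot"]).as_matrix(), o["position"])
E
```

```text
(218.2, 205.8) [0.5399 0.0878 0.0809] onz74 [0.541  0.0885 0.074 ] 0.10322824
(237.2, 207.5) [0.5355 0.0408 0.0809] onz74 [0.5367 0.0412 0.074 ] 0.002473926
(256.2, 209.5) [ 0.5312 -0.0061  0.0764] onz74 [ 0.5316 -0.0061  0.074 ] 0.10360889
(275.5, 211.5) [ 0.5254 -0.0536  0.0808] onz74 [ 0.5265 -0.054   0.074 ] 0.0028003207
table [array([0.3711, 0.0101, 0.0079]), array([ 0.3834, -0.1193,  0.0069]), array([0.6507, 0.1463, 0.007 ])]
panel [array([0.5062, 0.0641, 0.0677]), array([0.5012, 0.0168, 0.0676]), array([ 0.4937, -0.0279,  0.0666]), array([0.5955, 0.0197, 0.0669]), array([0.5645, 0.0648, 0.0676]), array([ 0.5567, -0.0786,  0.067 ])]
back corners [array([0.654 , 0.1297, 0.06  ]), array([ 0.6305, -0.1144,  0.06  ])]
[[ 0.9638  0.      0.2666]
 [-0.2666  0.0001  0.9638]
 [-0.     -1.      0.0001]] [0.1666 0.6024 0.2484]
```

Depth shows key 3 about 4.5 mm lower than the other keys. I'll move over the row with the fingers shut and confirm by tapping.

Call:
move_arm([
  {"offset": [0.04, 0, -0.038], "yaw": 0, "jaw": 255},
  {"offset": [0.08, 0, -0.076], "yaw": 0, "jaw": 255},
  {"offset": [0.12, 0, -0.114], "yaw": 0, "jaw": 255},
  {"offset": [0.16, 0, -0.152], "yaw": 0, "jaw": 255},
  {"offset": [0.2, 0, -0.19], "yaw": -3, "jaw": 255},
  {"offset": [0.24, 0, -0.228], "yaw": -6, "jaw": 255},
  {"offset": [0.28, 0, -0.266], "yaw": -10, "jaw": 255},
  {"offset": [0.32, 0, -0.304], "yaw": -10, "jaw": 255},
  {"offset": [0.36, 0, -0.342], "yaw": -10, "jaw": 255},
  {"offset": [0.4, 0, -0.38], "yaw": -10, "jaw": 255},
], squeeze=20)

```text
clock: 1.83
position: [0.3819, 0.2434, 0.2487]
ee_rot: [-0.706, 0.033, -0.034, 0.707]
ft_force: [2.3, 0.9, 1.0]
grip_width: 0.002
```

```bash
cat > go.py <<'E'
import sys
from h import *
from scipy.spatial.transform import Rotation as Rt
o=manip.get_obs(); R=Rt.from_quat(o["ee_rot"]).as_matrix()
t=np.array([float(a) for a in sys.argv[1:4]])
print("pos",np.round(o["position"],4),"F",np.round(o["ft_force"],2),"offset",np.round(R.T@(t-o["position"]),4),"zaxis",np.round(R[:,2],3),manip.tcp_to_tips)
E
python3 go.py 0.5316 -0.0061 0.15
```

```text
pos [0.3819 0.2434 0.2487] F [2.32 0.86 1.01] offset [ 0.1727  0.0985 -0.2343] zaxis [0.095 0.995 0.001] 0.017
```

Call:
move_arm([
  {"offset": [0.022, 0, -0.03]},
  {"offset": [0.044, 0, -0.06]},
  {"offset": [0.066, 0.01, -0.09]},
  {"offset": [0.088, 0.025, -0.12]},
  {"offset": [0.11, 0.045, -0.15]},
  {"offset": [0.132, 0.065, -0.18]},
  {"offset": [0.154, 0.085, -0.21]},
  {"offset": [0.1727, 0.0985, -0.2343]},
  {"offset": [0.1727, 0.0985, -0.2343]},
  {"offset": [0.1727, 0.0985, -0.2343]},
])

```text
invalid input at $.increments[0]: expected keys offset, yaw, jaw
```

```bash
python3 go.py 0.5316 -0.0061 0.095; python3 - <<'E'
from h import *
p=manip.camera("side"); save(p,"s2.png",(190,130,330,250),5)
E
```

```text
pos [0.3819 0.2434 0.2487] F [2.32 0.86 1.01] offset [ 0.1726  0.1535 -0.2343] zaxis [0.095 0.995 0.001] 0.017
```

View pics/s2.png

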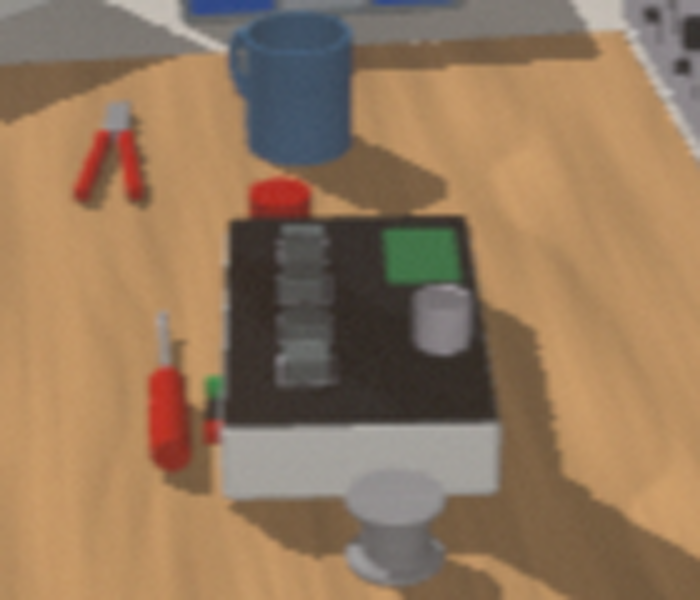

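The move was refused because some row keys were missing. In this side crop, key 3 at (305,325) shows less front face than keys 1, 2 and 4, which agrees with the depth reading.

Call:
move_arm([
  {"offset": [0.022, 0, -0.03], "yaw": 0, "jaw": 255},
  {"offset": [0.044, 0, -0.06], "yaw": 0, "jaw": 255},
  {"offset": [0.066, 0.01, -0.09], "yaw": 0, "jaw": 255},
  {"offset": [0.088, 0.025, -0.12], "yaw": 0, "jaw": 255},
  {"offset": [0.11, 0.045, -0.15], "yaw": 0, "jaw": 255},
  {"offset": [0.132, 0.065, -0.18], "yaw": 0, "jaw": 255},
  {"offset": [0.154, 0.085, -0.21], "yaw": 0, "jaw": 255},
  {"offset": [0.1727, 0.0985, -0.2343], "yaw": 0, "jaw": 255},
  {"offset": [0.1727, 0.0985, -0.2343], "yaw": 0, "jaw": 255},
  {"offset": [0.1727, 0.0985, -0.2343], "yaw": 0, "jaw": 255},
])

```text
clock: 2.72
position: [0.5338, -0.0171, 0.1499]
ee_rot: [0.707, -0.038, 0.038, -0.705]
ft_force: [1.0, 0.5, -0.1]
grip_width: -0.004
```

```bash
python3 go.py 0.5316 -0.0061 0.095; python3 - <<'E'
from h import *
p=manip.camera("side"); save(p,"s3.png",(190,110,330,230),5)
p=manip.camera("top"); save(p,"t3.png",(160,140,360,290),4)
E
```

```text
pos [ 0.5338 -0.0171  0.1499] F [ 1.02  0.54 -0.07] offset [-0.0034  0.0548  0.0109] zaxis [ 0.108  0.994 -0.003] 0.017
```

View pics/s3.png

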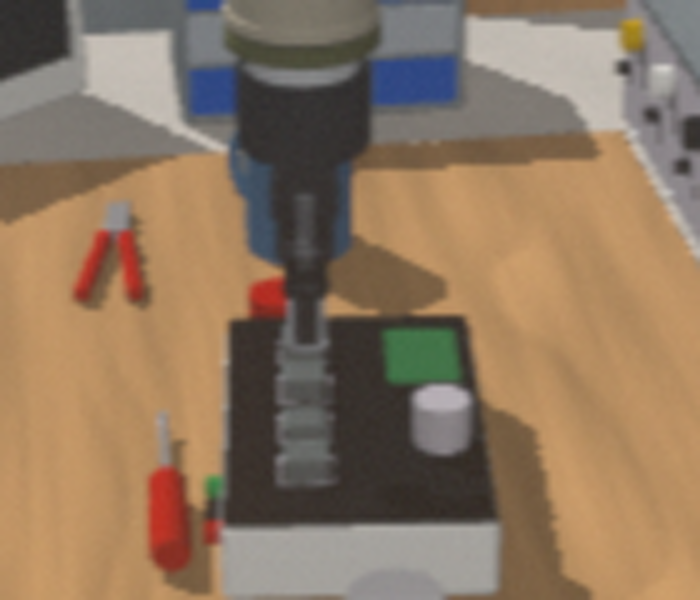

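The shut fingers hang over the row, and the TCP is 11 mm off in y. I'll correct that and come down to just above key 3.

Call:
move_arm([
  {"offset": [-0.0034, 0, 0.0109], "yaw": 0, "jaw": 255},
  {"offset": [-0.0034, 0.01, 0.0109], "yaw": 0, "jaw": 255},
  {"offset": [-0.0034, 0.022, 0.0109], "yaw": 0, "jaw": 255},
  {"offset": [-0.0034, 0.034, 0.0109], "yaw": 0, "jaw": 255},
  {"offset": [-0.0034, 0.045, 0.0109], "yaw": 0, "jaw": 255},
  {"offset": [-0.0034, 0.052, 0.0109], "yaw": 0, "jaw": 255},
  {"offset": [-0.0034, 0.052, 0.0109], "yaw": 0, "jaw": 255},
  {"offset": [-0.0034, 0.052, 0.0109], "yaw": 0, "jaw": 255},
])

```text
clock: 3.48
position: [0.5315, -0.0036, 0.0985]
ee_rot: [0.707, -0.036, 0.037, -0.706]
ft_force: [0.8, 0.6, 0.1]
grip_width: 0.004
```

```bash
python3 go.py 0.5316 -0.0061 0.086; python3 - <<'E'
from h import *
p=manip.camera("side"); save(p,"s4.png",(200,150,320,240),6)
E
```

```text
pos [ 0.5315 -0.0036  0.0985] F [0.75 0.61 0.15] offset [ 0.0004  0.0125 -0.0024] zaxis [ 0.104  0.995 -0.001] 0.017
```

View pics/s4.png

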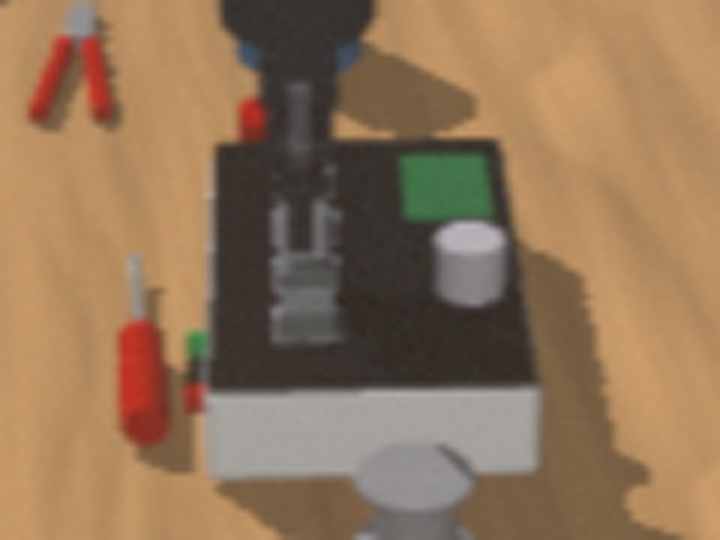

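The tip at (300,245) hangs just above key 3. Now I'll descend in small steps, watching the force.

Call:
move_arm([
  {"offset": [0.0004, 0.003, -0.0024], "yaw": 0, "jaw": 255},
  {"offset": [0.0004, 0.006, -0.0024], "yaw": 0, "jaw": 255},
  {"offset": [0.0004, 0.009, -0.0024], "yaw": 0, "jaw": 255},
  {"offset": [0.0004, 0.0095, -0.0024], "yaw": 0, "jaw": 255},
  {"offset": [0.0004, 0.0095, -0.0024], "yaw": 0, "jaw": 255},
])

```text
clock: 3.95
position: [0.5327, -0.0066, 0.0902]
ee_rot: [0.706, -0.036, 0.038, -0.706]
ft_force: [-1.4, -1.1, 7.1]
grip_width: 0.001
```

```bash
python3 go.py 0.5316 -0.0061 0.09; python3 - <<'E'
from h import *
for i in range(3):
    p=manip.camera("top"); o=manip.get_obs(); print(np.round(o["ft_force"],2),np.round(o["position"],4))
save(p,"t5.png",(190,170,310,250),6)
E
```

```text
pos [ 0.5327 -0.0066  0.0902] F [-1.45 -1.08  7.07] offset [-0.0011  0.0001  0.0004] zaxis [ 0.105  0.995 -0.001] 0.017
[-1.59 -1.01  6.77] [ 0.5327 -0.0066  0.0902]
[-1.52 -1.76  6.98] [ 0.5327 -0.0066  0.0903]
[-1.84 -1.5   7.03] [ 0.5327 -0.0065  0.0903]
```

View pics/t5.png

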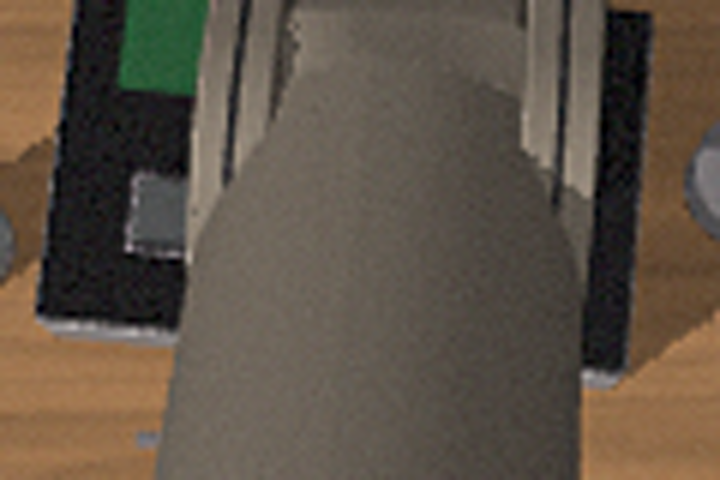

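The top view shows only the arm over the keys, so it doesn't help here. To separate a free key from a latched one, I'll back off 2 mm. A free key would still push with about 6 N, while a latched one would drop to about 0.

Call:
move_arm([
  {"offset": [-0.001, -0.001, 0.0004], "yaw": 0, "jaw": 255},
  {"offset": [-0.001, -0.001, 0.0004], "yaw": 0, "jaw": 255},
])

```text
clock: 4.27
position: [0.5326, -0.0066, 0.0923]
ee_rot: [0.706, -0.035, 0.039, -0.706]
ft_force: [0.9, -1.7, 5.7]
grip_width: 0.001
```

```bash
python3 go.py 0.5316 -0.0061 0.09
```

```text
pos [ 0.5326 -0.0066  0.0923] F [ 0.89 -1.72  5.67] offset [-0.0011  0.0023  0.0004] zaxis [ 0.105  0.994 -0.   ] 0.017
```

Force follows the key's spring at about 0.6 N/mm, so the shut tips reach further than 17 mm and the key is already roughly 6–9 mm down. Depth and picture both had key 3 as the low one, and I'm centred on it. I'll finish the press to the stop.

Call:
move_arm([
  {"offset": [-0.001, 0.003, 0.0004], "yaw": 0, "jaw": 255},
  {"offset": [-0.001, 0.005, 0.0004], "yaw": 0, "jaw": 255},
  {"offset": [-0.001, 0.007, 0.0004], "yaw": 0, "jaw": 255},
  {"offset": [-0.001, 0.007, 0.0004], "yaw": 0, "jaw": 255},
  {"offset": [-0.001, 0.007, 0.0004], "yaw": 0, "jaw": 255},
])

```text
clock: 4.68
position: [0.5327, -0.0066, 0.0878]
ee_rot: [-0.706, 0.035, -0.04, 0.706]
ft_force: [-10.9, -1.1, 29.5]
grip_width: 0.005
```

```bash
python3 go.py 0.5316 -0.0061 0.088
```

```text
pos [ 0.5327 -0.0066  0.0878] F [-10.95  -1.12  29.54] offset [-0.0012 -0.0002  0.0004] zaxis [0.106 0.994 0.001] 0.017
```

The key is at the hard stop (TCP z 0.088, 29 N). I'll lift off fully and check the key heights from the depth image.

Call:
move_arm([
  {"offset": [0, -0.008, 0], "yaw": 0, "jaw": 255},
  {"offset": [0, -0.02, 0], "yaw": 0, "jaw": 255},
  {"offset": [0, -0.04, 0], "yaw": 0, "jaw": 255},
  {"offset": [0, -0.075, 0], "yaw": 0, "jaw": 255},
  {"offset": [0, -0.11, 0], "yaw": 0, "jaw": 255},
  {"offset": [0, -0.14, 0.04], "yaw": 0, "jaw": 255},
  {"offset": [0, -0.14, 0.08], "yaw": 0, "jaw": 255},
  {"offset": [0, -0.14, 0.12], "yaw": 0, "jaw": 255},
  {"offset": [0, -0.14, 0.16], "yaw": 0, "jaw": 255},
  {"offset": [0, -0.14, 0.2], "yaw": 0, "jaw": 255},
])

```text
clock: 5.52
position: [0.5528, 0.1941, 0.2288]
ee_rot: [-0.706, 0.035, -0.041, 0.707]
ft_force: [-0.1, -0.4, 0.3]
grip_width: 0.003
```

Call:
move_arm([
  {"offset": [0, 0, 0.04], "yaw": 0, "jaw": 255},
  {"offset": [0, 0, 0.08], "yaw": 0, "jaw": 255},
  {"offset": [0, 0, 0.12], "yaw": 0, "jaw": 255},
  {"offset": [0, 0, 0.12], "yaw": 0, "jaw": 255},
])

```text
clock: 5.85
position: [0.563, 0.3233, 0.2278]
ee_rot: [-0.705, 0.032, -0.036, 0.708]
ft_force: [-0.6, 1.4, -0.4]
grip_width: 0.001
```

```bash
python3 go.py 0.5316 -0.0061 0.11; python3 - <<'E'
from h import *
for k in range(2):
    p=manip.camera("top"); D=p["depth"]; r=[]
    for c in [(218.2,205.8),(237.2,207.5),(256.2,209.5),(275.5,211.5)]:
        u,v=map(int,np.round(c)); w=D[v-4:v+5,u-4:u+5]; r.append(world(p,c,np.median(w[w>0]))[2])
    print(np.round(r,4))
save(p,"t6.png",(160,140,360,290),4)
E
```

```text
pos [0.563  0.3233 0.2278] F [-0.63  1.41 -0.43] offset [-0.0004  0.1163 -0.3315] zaxis [0.096 0.995 0.005] 0.017
[0.081  0.0811 0.0811 0.0811]
[0.081  0.0812 0.0808 0.0814]
```

View pics/t6.png

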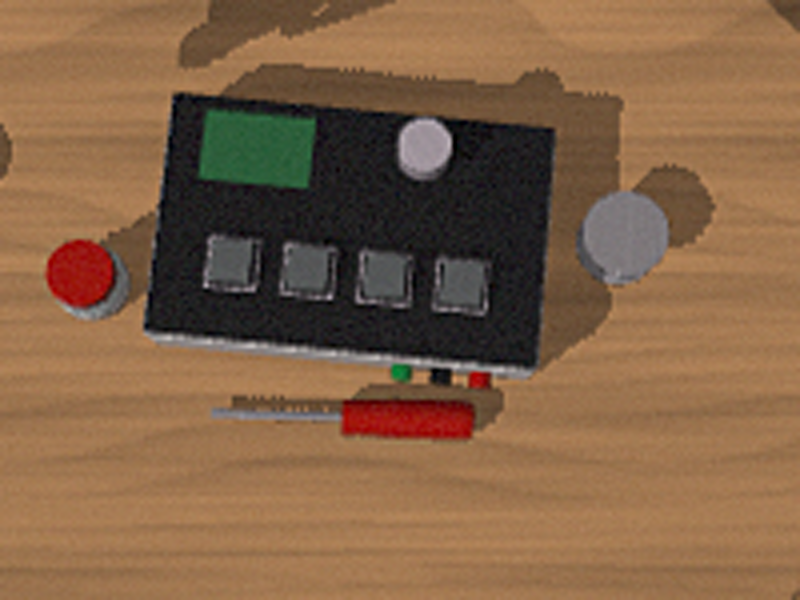

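All four caps are now level at 0.081 in the depth reading. Key 3 at (385,277) was 0.0764 before. The tin, jar, spool and screwdriver haven't moved.

```bash
python3 -c "
from workcell import manip
print(manip.hand_in())"
```

```text
the job is handed in; nothing more can be done
None
```

The latched key was key 3. I pressed it to its stop with the shut fingertips, it sprang back up when I lifted off, and the job is handed in at about 6 s on the robot's clock.

- **Which key:** I did not tap all four. The depth image showed key 3 about 4.5 mm lower than the others before I touched anything, and the side view agreed.
- **The tap:** My first touch on key 3 was meant to be light but reached 7 N. The shut fingertips reach about 25 mm past the TCP, not the 17 mm I had assumed. That reading could not tell a latched key from a free one, so the choice of key 3 rests on the depth and pictures.
- **The press:** The key hit its stop at 29.5 N of vertical force.
- **Last checks:** All four caps read level within 0.6 mm, with key 3 up from 0.0764 to about 0.081 m in the depth reading, which runs about 7 mm high. I only went down over key 3. The tin, flux jar, spool and screwdriver looked unmoved from above. I did not recheck the mug, pliers or tray, but the arm never came near the tray and passed well above the other two. The arm ended clear of everything.

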